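Refit the sprung cover of the sector junction box

ROBOT

A 6-joint arm with a two-finger parallel gripper is mounted at the origin on the work surface. World frame = base frame: x ahead of the robot, y to its left, z up, the work surface at z = 0. Lengths are in mm, angles in rad, forces in N, time in s.
With the tool pointing down it reaches from about 350 to 725 mm from the base axis. Payload 4.3 kg.
Tool frame: the origin (TCP) lies at the very end of the fingers, on their centre line; the grasp point (between the pads) lies 19 mm behind it; z points along the fingers, y is the line along which they close (so a half turn about z gives the same grasp; the last joint's range is limited). The gripper opens to 85 mm and grips with 20 to 120 N. Pads are 22 mm wide; open, the fingers measure 114 mm over their backs; the gripper's body (76 mm by 85 mm) begins 54 mm behind the grasp point. The pads swing forward as they close: fully open they stand 13 mm farther back than shut.
Start: joints at [1.037, 0.377, 0.081, 1.274, 0, 1.46], TCP at [236.467, 524.166, 231.329] pointing down, gripper open.
Joint ranges: [-2.72, 2.72], [-0.84, 1.66], [-1.02, 1.22], [-1.77, 2.12], [-1.37, 1.28], [-3.14, 3.14]. Speed limits (rad/s): [2.57, 2.57, 3.14, 3.14, 3.14, 3.14].

INTERFACE

Orientations are given as a rotation vector (axis times angle).
In Python, from cell import r gives the robot as it stands. The module is installed in compiled form; this text tells all that it offers.
- The arm moves only by the tool move_arm, never from a script. Its argument "deltas" is one flat list of numbers, 6 for each row, row after row: the shift along the world's x, y, z in mm, then the turn, a rotation vector about the world's x, y, z in rad. In form: [dx, dy, dz, ax, ay, az, dx, dy, dz, ax, ay, az, ...]. A call has 1 to 5 rows; each row shifts and turns the commanded pose from where the row before left it; what a row does not reach is not made up. A row lasts 1/12 s, in which the tool goes at most 41.7 mm and 7.16 degrees, less where a joint would pass 70% of its speed; a pose out of reach is approached as far as the arm can. A call is refused whole if a number of a shift passes 41.7 or a number of a turn 0.125, either way. A call with a gripper value outside its range is refused whole. "grip" is the opening, from 0 (shut) to 1 (fully open), set as the call begins (left out, the last holds). The fingers move at their own pace and stop on an object; "squeeze" is the grip in N (left out, the last holds). Time passes only in rows, so rows that do not move let the fingers close. It gives the time, the measured TCP pose, the force, the opening and the grip force at its end, in the units of the state.
- r.state(): the state, without advancing time (a new reading comes with each control period).
- r.read_camera(name): name is "scene" or "side" or "wrist"; returns the picture (420x560x3 uint8, blue, green, red); there is no depth.
- r.calibration(name): a dict with "fx", "fy", "cx", "cy" (pixels), "R" (3x3) and "t" (3): a world point X has camera coordinates R X + t; the wrist camera has in their place "hand_eye" (4x4, takes a point from camera to tool coordinates, whose origin is the TCP and whose axes are the flange's). Camera axes: x right, y down, z forward; pixel columns grow to the right and rows downward; lengths in mm; the calibration is good to about 2 mm. A picture is of the moment at which its call begins: read the wrist's pose just before it. calibration takes no time and is no camera call.
- r.sign_off(): hands the job in; it is judged then, once.
The state is a dict: "t": time; "joint_positions": joint angles; "qd": joint speeds; "joint_efforts": joint torques, N m; "eef_pos": TCP position; "eef_rot": TCP orientation; "wrist_force": force on the tool from outside, world axes, zero at the start; "moment": the same for the moment, N m; "gripper_width": finger opening in mm; "grasp_force": force on a finger pad.
Only numpy, scipy, OpenCV 4.12 (cv2) and the standard library are available. Lean on these libraries where they do the work, as an engineer would, in place of code of your own. Each camera call takes 0.05 s, during which the arm holds its last target. There are 200 camera calls.

TASK

The junction box on the ledge stands open: put its loose cover panel back. Hold the panel by its pull, tilt one short edge down under the wide lip and press it gently back on the sprung strip until the other edge clears the narrow lip, then lower that edge until the panel bears on the inside ledges all round, let the strip slide it home, flat, and let go. Work by feel without forcing the panel or leaning on the box, and leave the other things on the ledge where they are.

Things in the scene. Friction and masses are not known exactly. Their poses are not given: they have to be found in the camera images.
- cover: The loose cover panel: flat dark steel-grey plate, 166 mm (its x) by 100 mm (its y) by 6 mm thick, 0.25 kg (varies by a quarter), the same either way round. It starts lying flat on the work ledge with its pull upward. Origin: centre of its underside; z is its upward normal.
- cover_grip (a point): Middle of the bar of the cover's steel bow pull, 37 mm above the plate's underside. The bar is 80 mm long (cover's y), 10 mm thick (cover's x) and 18 mm tall (28 to 46 mm above the underside), held by two posts at its ends; the middle 60 mm is free underneath. Grip it across its 10 mm.
- cover_edge_a (a point): Middle of the lower edge of one short side of the cover, 83 mm from the cover's origin along its -x.
- cover_edge_b (a point): Middle of the lower edge of the other short side of the cover, 83 mm from the cover's origin along its +x.
- junction: The open junction box, bolted down: grey steel shell 250 mm (x) by 170 mm (y) by 70 mm high, jacks on its +x face, terminal blocks inside. Origin: centre of its underside. An aluminium frame is clamped in slots in its top: it may sit up to 10 mm either way along the box's x from nominal (y and height are exact). That shift is not in any reading; it must be felt. Robot and box: keep under 15 N.
- seat (a point): Nominal centre of the opening, fixed to the box: 9 mm along box +x, 55 mm above its underside, which is the height of the ledges inside the frame, all round. The opening is 150 mm long (box x), 16 mm shorter than the cover, and 108 mm wide (box y) between side cheeks. The seated cover's origin lies here, give or take the frame's shift; flat on the ledges, 8 mm of it under each lip.
- wide_lip (a point): Nominal middle of the wide lip's edge, at its underside, 75 mm from the seat along box -x, 15 mm above the ledge (lips are 3 mm thick, top 18 mm above the ledge). The ledge sticks out 12 mm past this lip into the opening. The cover's edge enters at a tilt of 7 to 18 degrees; pushed 17 to 22 mm under this lip, its other edge clears the narrow lip.
- strip (a point): Nominal middle of the face of the black sprung strip (104 mm wide, box y), 7 mm behind the wide lip's edge and 7.5 mm above the ledge. It gives towards box -x, from about 5 N, up to 15 mm at about 9 N (plus 60 N per m/s of speed), then stops hard. Push 10 to 15 mm past first touch. It slides the flat cover back when let. Cover on box must stay under 40 N.
- narrow_lip (a point): Nominal middle of the narrow lip's edge, at its underside, 75 mm from the seat along box +x, 15 mm above the ledge. Under it, 8 mm behind its edge, is a fixed end wall on which the strip holds the seated cover. A cover let back before it bears on the ledges can hang pinched between strip and wall; it must then be pressed down (up to 15 N). Lips, ledges, strip and wall share the one unknown shift.
- hole_punch: Bystander: grey steel two-hole punch, about 120 by 85 by 70 mm. Origin: centre of its underside.
- pencil_cup: Bystander: dented tin pencil cup with pencils, 72 mm across, 98 mm tall (150 mm with pencils). Origin: centre of its underside.
- loupe: Bystander: brass magnifying loupe, 42 mm across, 40 mm tall. Origin: centre of its underside.
- paperweight: Bystander: smoked glass dome paperweight, 54 mm across, 41 mm tall. Origin: centre of its underside.
- pointer: Bystander: short walnut pointer, 220 mm long (its y), 13 mm thick. Origin: its middle, at the underside.
- strip_holder: Bystander: flat grey flight-strip holder, 200 mm (its y) by 26 by 7 mm. Origin: centre of its underside.
Not all that is in view belongs to the job. What is shaped like the cover but turquoise is not meant.

How it is judged:
By the outcome, as a careful person would: the job done as asked, in the order asked, and still so for the second after the job is handed in, with the robot touching nothing.
It also fails if it takes over 54 s, if anything falls off the work surface, if the arm or the gripper's body presses on something with over 40 N, if the wrist force passes 120 N, or if a joint passes its speed limit or range.

## Working session

There is one attempt and no reset: what is moved stays moved. The work goes in short steps, Python scripts to look and compute and a tool call to move; the robot and the scene stay as the last step left them, time stands still between calls to the robot, and variables do not carry over. Pictures are saved under pics/ and viewed, at most 10 in all, crops included, and the job is handed in when it is done.

Besides the shell and the picture viewer there is one more tool, called after "Emit:" as name(argument=value, ...) on one line, values as JSON. move_arm: Moves the arm, as the interface text tells. Its arguments: {"type":"object","properties":{"deltas":{"type":"array","items":{"type":"number"}},"grip":{"type":"number"},"squeeze":{"type":"number"}},"required":["deltas"]}

```bash
mkdir -p pics; cat > h.py <<'E'
import numpy as np, cv2
from cell import r
from scipy.spatial.transform import Rotation as Ro
def cam(name,st=None):
    c=r.calibration(name)
    if name=="wrist":
        st=st or r.state(); H=np.array(c["hand_eye"]); T=np.eye(4)
        T[:3,:3]=Ro.from_rotvec(st["eef_rot"]).as_matrix(); T[:3,3]=st["eef_pos"]
        W=T@H; R=W[:3,:3].T; t=-R@W[:3,3]
    else: R=np.array(c["R"]); t=np.array(c["t"])
    return c,R,t
def ray(C,uv,z):
    c,R,t=C; uv=np.atleast_2d(uv).astype(float)
    d=np.c_[(uv[:,0]-c["cx"])/c["fx"],(uv[:,1]-c["cy"])/c["fy"],np.ones(len(uv))]@R
    o=-R.T@t; s=(z-o[2])/d[:,2]; return o+s[:,None]*d
def proj(C,X):
    c,R,t=C; p=np.atleast_2d(X)@R.T+t
    return np.c_[p[:,0]/p[:,2]*c["fx"]+c["cx"],p[:,1]/p[:,2]*c["fy"]+c["cy"]]
E
python3 - <<'E'
from h import *
s=r.state(); print(s)
for n in("scene","side","wrist"):
    C=cam(n,s); im=r.read_camera(n); cv2.imwrite(f"pics/{n}0.png",im); print(n,(-C[1].T@C[2]).round(),C[0]["fx"])
E
```

```text
{'t': 0.0, 'joint_positions': array([ 1.03668292e+00,  3.78053364e-01,  7.96205999e-02,  1.27442425e+00,
       -4.76750559e-06,  1.46051107e+00]), 'qd': array([-0.00018141, -0.00025097,  0.00222293, -0.00108401, -0.00021349,
        0.00064859]), 'joint_efforts': array([-5.83527680e-07, -4.63600302e+01,  2.69878417e+01,  2.08145916e-02,
        9.24234087e-05, -3.78101134e-06]), 'eef_pos': array([236.11539449, 523.54996081, 230.36438583]), 'eef_rot': array([-0.6606394 , -3.07068061,  0.0030721 ]), 'wrist_force': array([0.22439567, 1.23591264, 0.0808519 ]), 'moment': array([-0.03377725,  0.01827627, -0.01987823]), 'grasp_force': 0.0, 'gripper_width': 85.12869675826259}
scene [939. 697. 785.] 454.0517834382181
side [ 286. -832.  777.] 411.4916104308347
wrist [160. 559. 372.] 342.7761854428344
```

View pics/scene0.png

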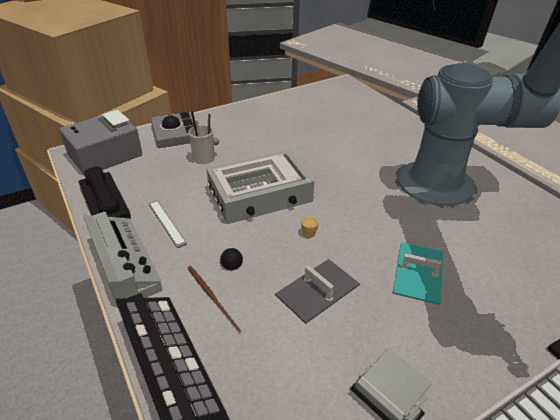

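View pics/side0.png

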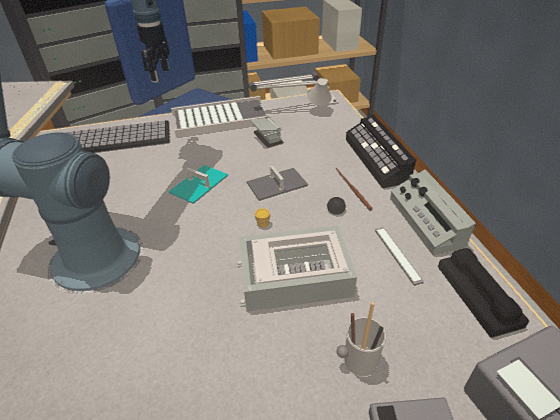

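The scene camera shows the dark cover at about (317,290), its turquoise decoy at (418,272) and the box at (260,185). The side camera has the cover at (278,183) and the box at (298,268). I'll crop the box and segment the cover next.

```bash
python3 - <<'E'
from h import *
a=cv2.imread("pics/scene0.png"); b=cv2.imread("pics/side0.png")
A=cv2.resize(a[140:230,195:325],(780,540),interpolation=cv2.INTER_CUBIC)
B=cv2.resize(b[222:312,232:362],(780,540),interpolation=cv2.INTER_CUBIC)
cv2.imwrite("pics/boxA.png",A); cv2.imwrite("pics/boxB.png",B)
for n,im,(x,y,w,h) in (("scene",a,(265,250,105,80)),("side",b,(240,160,75,45))):
    C=cam(n); sub=im[y:y+h,x:x+w]; g=sub.astype(int); m=((g.max(2)<95)&(g.max(2)-g.min(2)<30)).astype(np.uint8)
    m=cv2.morphologyEx(m,cv2.MORPH_CLOSE,np.ones((9,9))); cs,_=cv2.findContours(m,0,2); c=max(cs,key=cv2.contourArea)+[x,y]
    ap=cv2.approxPolyDP(cv2.convexHull(c),5,True)[:,0]
    P=ray(C,c[:,0],6)[:,:2].astype(np.float32); print(n,cv2.contourArea(c),ap.tolist(),ray(C,ap,6).round(0)[:,:2].tolist(),cv2.minAreaRect(P))
E
```

```text
scene 2557.5 [[329, 260], [359, 284], [305, 323], [275, 294]] [[451.0, 109.0], [436.0, 204.0], [598.0, 233.0], [614.0, 135.0]] ((525.7841796875, 164.6002197265625), (166.5085906982422, 110.2818374633789), 9.918222427368164)
side 38.5 [[306, 185], [258, 199], [275, 177]] [[604.0, 126.0], [447.0, 103.0], [523.0, 195.0]] ((519.1432495117188, 152.28463745117188), (158.483642578125, 82.09063720703125), 9.950775146484375)
```

View pics/boxA.png

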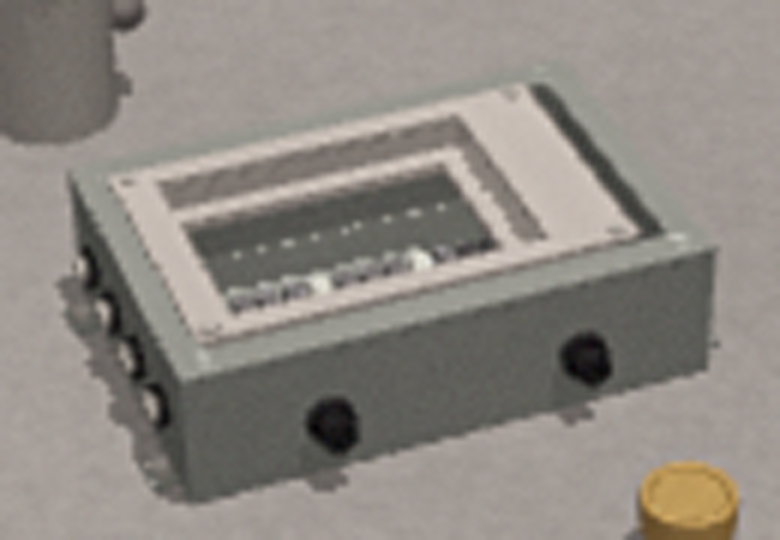

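View pics/boxB.png

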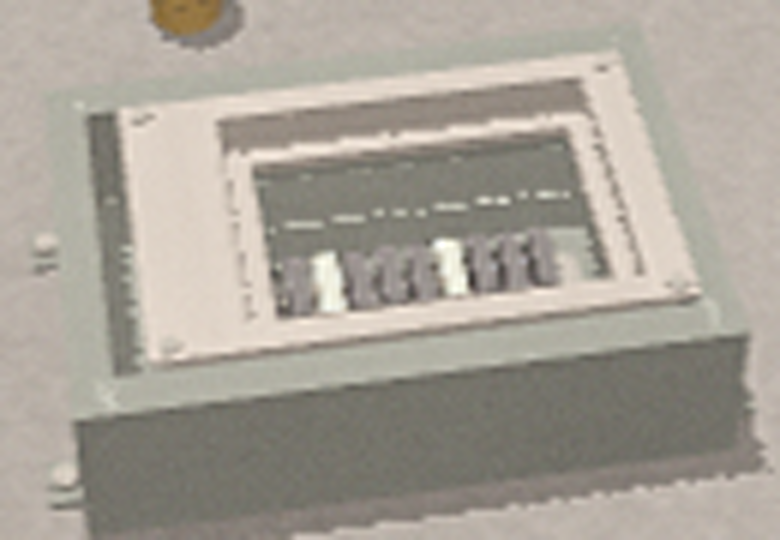

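The frame's broad flat, which is the wide lip, is on the robot side, at (590,160) in crop A. The four jacks are on the far face, at about (85,270) to (155,405), so box +x points away from the robot. The cover is at about (525,168) with yaw about 10°. I'm moving over it now.

Emit:
move_arm(deltas=[24, -30, 0, 0, 0, -0.08, 24, -30, 0, 0, 0, -0.08, 24, -30, 0, 0, 0, -0.08, 24, -30, 0, 0, 0, -0.08])

```text
t: 0.48
eef_pos: [332.9, 402.8, 231.0]
eef_rot: [-1.146, -2.925, 0.001]
wrist_force: [0.8, 0.5, 0.1]
gripper_width: 85.5
grasp_force: 0.0
```

Emit:
move_arm(deltas=[24, -30, 0, 0, 0, -0.08, 24, -30, 0, 0, 0, -0.08, 24, -30, 0, 0, 0, -0.08, 24, -30, 0, 0, 0, -0.08])

```text
t: 0.82
eef_pos: [429.0, 282.5, 231.2]
eef_rot: [-1.598, -2.704, 0.0]
wrist_force: [0.2, -0.9, -0.0]
gripper_width: 85.5
grasp_force: 0.0
```

Emit:
move_arm(deltas=[24, -30, 0, 0, 0, -0.08, 24, -30, 0, 0, 0, -0.08, 24, -30, 0, 0, 0, -0.08, 24, -30, 0, 0, 0, -0.08, 0, 0, 0, 0, 0, 0])

```text
t: 1.23
eef_pos: [528.3, 158.9, 230.7]
eef_rot: [2.014, 2.407, -0.001]
wrist_force: [1.0, -0.0, 0.4]
gripper_width: 85.1
grasp_force: 0.0
```

```bash
python3 - <<'E'
from h import *
s=r.state(); im=r.read_camera("wrist"); cv2.imwrite("pics/w1.png",im); np.save("w1.npy",np.r_[s["eef_pos"],s["eef_rot"]])
print(s["t"],s["eef_pos"],s["eef_rot"],s["joint_positions"].round(2))
C=cam("wrist",s); print((-C[1].T@C[2]).round(), C[1].round(2).tolist(), proj(C,[[525,168,6],[525,168,46]]).round())
# box
sc=np.array([[225.5,203.3],[313.7,181.7],[206.7,169.7],[285,151.7]]); sd=np.array([[338.7,227],[240,237.8],[356.7,277.8],[244.5,291.7]])
P=[ray(cam("scene"),sc,70)[:,:2],ray(cam("side"),sd,70)[:,:2]]
for p in P:
    d=p[0]-p[1]+p[2]-p[3]; print(p.round(0).tolist(),p.mean(0),np.degrees(np.arctan2(d[1],d[0])))
g=im.astype(int); m=((g.max(2)<95)&(g.max(2)-g.min(2)<30)).astype(np.uint8)
cs,_=cv2.findContours(m,0,2)
for c in sorted(cs,key=cv2.contourArea)[-4:]: print(cv2.contourArea(c),cv2.boundingRect(c))
E
```

```text
1.2333 [528.31558621 158.90264777 230.6885782 ] [ 2.01368500e+00  2.40710265e+00 -1.22602741e-03] [ 0.18  0.33  0.01  1.25 -0.    1.57]
[514. 243. 372.] [[0.98, 0.18, 0.0], [0.17, -0.93, 0.33], [0.06, -0.32, -0.94]] [[281. 159.]
 [281. 168.]]
[[604.0, -132.0], [361.0, -99.0], [586.0, -292.0], [351.0, -264.0]] [ 475.3290432 -196.8516434] -7.233715002404002
[[603.0, -141.0], [359.0, -108.0], [582.0, -305.0], [338.0, -272.0]] [ 470.43291394 -206.80658457] -7.663836145540201
128.0 (286, 132, 5, 57)
1024.5 (5, 0, 82, 85)
4218.5 (502, 161, 58, 161)
42058.5 (0, 274, 560, 146)
```

View pics/w1.png

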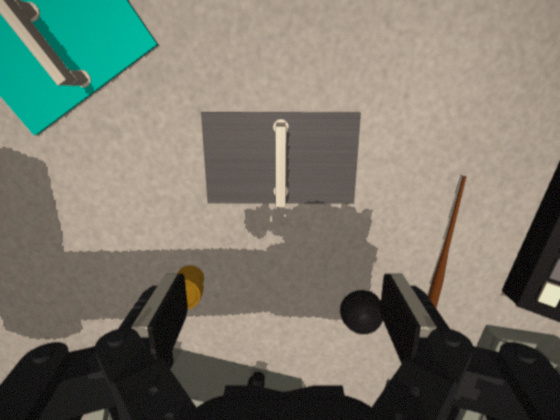

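The wrist view shows the cover with corners (202,112), (360,112), (354,203) and (208,203). The bar's top runs from (280,123) to (281,206).

```bash
python3 - <<'E'
from h import *
v=np.load("w1.npy"); s=dict(eef_pos=v[:3],eef_rot=v[3:]); C=cam("wrist",s)
p=ray(C,[[202,112],[360,112],[354,203],[208,203]],6)[:,:2]; d=p[1]-p[0]+p[2]-p[3]
print(p.round(1),p.mean(0),np.degrees(np.arctan2(d[1],d[0])),np.linalg.norm(d)/2)
b=ray(C,[[280.5,122],[281,206]],46)[:,:2]; print(b,b.mean(0))
ty=Ro.from_rotvec(v[3:]).as_matrix()[:,1]; print(ty,np.degrees(np.arctan2(ty[1],ty[0])))
E
```

```text
[[435.8 202.4]
 [596.7 231.2]
 [614.7 133.3]
 [452.3 104.3]] [524.89883352 167.80340572] 10.134304258295538 164.1803423055273
[[517.12604557 210.65760686]
 [531.96391759 129.18867788]] [524.54498158 169.92314237]
[0.98428357 0.17658882 0.0014986 ] 10.171142712954222
```

Emit:
move_arm(deltas=[-1, 2, -38, 0, 0, 0, -1, 2, -38, 0, 0, 0, 0, 0, -38, 0, 0, 0, 0, 0, -36, 0, 0, 0, 0, 0, 0, 0, 0, 0])

```text
t: 1.7
eef_pos: [515.1, 167.9, 74.2]
eef_rot: [-1.996, -2.414, 0.017]
wrist_force: [-1.7, -1.0, 0.1]
gripper_width: 85.2
grasp_force: 0.0
```

Emit:
move_arm(deltas=[0, 0, 0, 0, 0, 0, 0, 0, 0, 0, 0, 0, 0, 0, 0, 0, 0, 0])

```text
t: 1.95
eef_pos: [524.7, 169.0, 84.3]
eef_rot: [2.001, 2.417, 0.006]
wrist_force: [1.4, -1.2, -0.3]
gripper_width: 85.3
grasp_force: 0.0
```

Emit:
move_arm(deltas=[1, 0, -20, 0, 0, 0, 1, 0, -20, 0, 0, 0, 0, 0, -15, 0, 0, 0, 0, 0, -8, 0, 0, 0, 0, 0, 0, 0, 0, 0])

```text
t: 2.37
eef_pos: [524.7, 168.3, 18.5]
eef_rot: [2.004, 2.419, 0.0]
wrist_force: [0.5, 0.4, 0.3]
gripper_width: 85.5
grasp_force: 0.0
```

Emit:
move_arm(deltas=[0, 0, 0, 0, 0, 0, 0, 0, 0, 0, 0, 0, 0, 0, 0, 0, 0, 0, 0, 0, 0, 0, 0, 0, 0, 0, 0, 0, 0, 0], grip=0, squeeze=60)

```text
t: 2.78
eef_pos: [525.0, 168.3, 19.1]
eef_rot: [2.004, 2.419, 0.002]
wrist_force: [0.2, 0.5, 0.6]
gripper_width: 25.4
grasp_force: 0.0
```

Emit:
move_arm(deltas=[0, 0, 0, 0, 0, 0, 0, 0, 0, 0, 0, 0, 0, 0, 0, 0, 0, 0, 0, 0, 0, 0, 0, 0, 0, 0, 0, 0, 0, 0])

```text
t: 3.2
eef_pos: [524.8, 168.2, 18.8]
eef_rot: [2.004, 2.419, 0.001]
wrist_force: [-1.2, 0.1, 5.9]
gripper_width: 9.3
grasp_force: 59.7
```

Emit:
move_arm(deltas=[0, 0, 15, 0, 0, 0, 0, 0, 35, 0, 0, 0, 0, 0, 40, 0, 0, 0, 0, 0, 40, 0, 0, 0, 0, -10, 40, 0, 0, 0])

```text
t: 3.62
eef_pos: [523.1, 159.1, 188.8]
eef_rot: [-2.001, -2.419, 0.002]
wrist_force: [1.5, 0.5, -3.0]
gripper_width: 9.1
grasp_force: 58.9
```

Emit:
move_arm(deltas=[-4, -20, 22, 0, 0, -0.03, -4, -30, 14, 0, 0, -0.03, -4, -38, 8, 0, 0, -0.03, -4, -38, 8, 0, 0, -0.03, -4, -38, 0, 0, 0, -0.03])

```text
t: 4.03
eef_pos: [504.4, -7.2, 241.3]
eef_rot: [2.18, 2.261, 0.001]
wrist_force: [0.4, -0.5, -2.6]
gripper_width: 9.0
grasp_force: 58.9
```

Emit:
move_arm(deltas=[-4, -38, 0, 0, 0, -0.03, -4, -38, 0, 0, 0, -0.03, -4, -38, 0, 0, 0, -0.03, -4, -38, 0, 0, 0, -0.03, -4, -38, 0, 0, 0, -0.03])

```text
t: 4.45
eef_pos: [483.2, -197.2, 239.3]
eef_rot: [-2.343, -2.089, 0.001]
wrist_force: [0.4, 0.3, -2.8]
gripper_width: 9.2
grasp_force: 58.9
```

Emit:
move_arm(deltas=[-3, -38, 0, 0, 0, 0, -3, -24, 0, 0, 0, 0, 0, -14, 0, 0, 0, 0, 0, -7, 0, 0, 0, 0, 0, 0, 0, 0, 0, 0])

```text
t: 4.87
eef_pos: [478.2, -279.4, 239.4]
eef_rot: [-2.344, -2.09, 0.0]
wrist_force: [-0.2, 1.5, -2.4]
gripper_width: 8.9
grasp_force: 58.9
```

Emit:
move_arm(deltas=[0, 0, 0, 0, 0, 0, 0, 0, 0, 0, 0, 0, 0, 0, 0, 0, 0, 0])

```text
t: 5.12
eef_pos: [478.7, -277.2, 240.4]
eef_rot: [-2.341, -2.095, -0.001]
wrist_force: [0.8, 1.1, -2.9]
gripper_width: 9.0
grasp_force: 58.9
```

```bash
python3 - <<'E'
from h import *
s=r.state(); im=r.read_camera("wrist"); cv2.imwrite("pics/w2.png",im); np.save("w2.npy",np.r_[s["eef_pos"],s["eef_rot"]])
print(s["t"],s["eef_pos"],s["eef_rot"],s["joint_positions"].round(2),s["wrist_force"],s["moment"])
E
```

```text
5.1167 [ 478.69204321 -277.24342531  240.35693884] [-2.34076504e+00 -2.09460467e+00 -5.26783280e-04] [-0.64  0.33  0.04  1.28  0.    1.04] [ 0.77000976  1.0548309  -2.9054207 ] [-0.00949963  0.01503323  0.02006773]
```

View pics/w2.png

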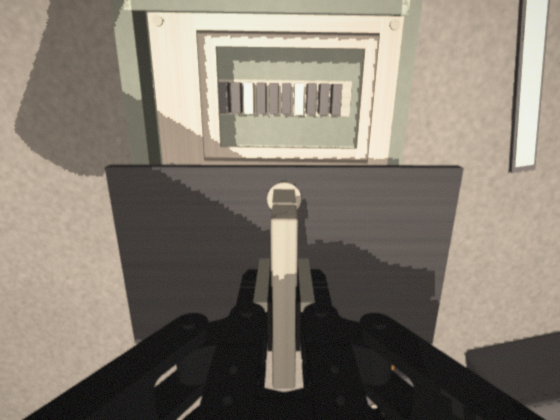

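The box's upper part is in the clear above the held cover. The opening runs from about (200,32) to (375,160), the wide lip at its left. I'll crop it for accuracy.

```bash
python3 -c "
import cv2
a=cv2.imread('pics/w2.png')[0:168,108:428]
cv2.imwrite('pics/w2c.png',cv2.resize(a,(800,420),interpolation=cv2.INTER_CUBIC))"
```

```text
(no output)
```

View pics/w2c.png

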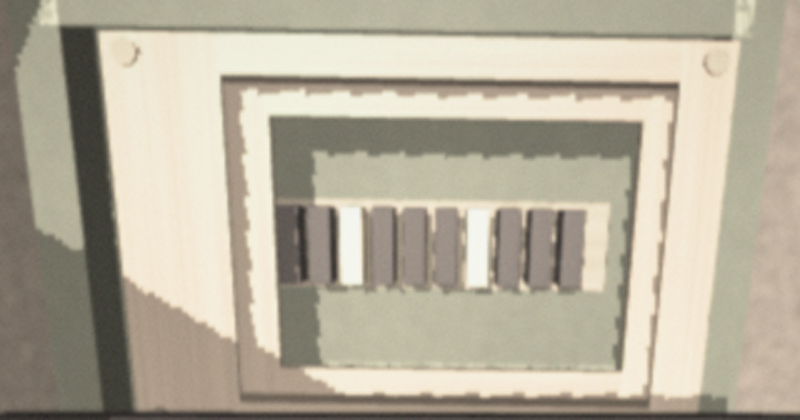

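```bash
python3 - <<'E'
from h import *
v=np.load("w2.npy"); s=dict(eef_pos=v[:3],eef_rot=v[3:]); C=cam("wrist",s)
f=lambda q,z: ray(C,np.array(q)/2.5+[108,0],z)[:,:2]
p=f([[222,76],[679,85],[648,404],[241,397]],73); d=p[1]-p[0]+p[2]-p[3]; a=np.arctan2(d[1],d[0])
print(p.round(1).tolist(),"centre",p.mean(0),"yaw",np.degrees(a),np.linalg.norm(p[1]-p[0]),np.linalg.norm(p[2]-p[3]),np.linalg.norm(p[1]-p[2]),np.linalg.norm(p[0]-p[3]))
# ledge inner, z55
q=f([[270,116],[642,122],[621,370],[281,365]],55); print("ledge inner",q.round(1).tolist(),q.mean(0))
o=f([[20,68],[33,230],[785,20],[740,400]],70); u=np.array([np.cos(a),np.sin(a)])
print("outer along x:",o@u,"centre",p.mean(0)@u, "slot/frame", f([[63,30],[97,30],[738,40]],[70])@u)
R=Ro.from_rotvec(v[3:]).as_matrix(); print("tool y yaw",np.degrees(np.arctan2(R[1,1],R[0,1])))
# cover edges held (far edge at z=underside=TCP-18+... ) 
zc=v[2]-18.8+6
e=ray(C,[[108,166],[461,166]],zc)[:,:2]; print("cover far corners",e,np.degrees(np.arctan2(*(e[1]-e[0])[::-1])),e.mean(0)-v[:2])
E
```

```text
[[423.5, -142.3], [570.9, -161.4], [557.5, -265.9], [410.0, -246.8]] centre [ 490.46638538 -204.09938936] yaw -7.389088241393107 148.70423927237235 148.7650220275053 105.32119246220311 105.42837968984303
ledge inner [[433.9, -153.5], [562.6, -169.9], [551.7, -255.8], [422.8, -239.5]] [ 492.74581995 -204.65132173]
outer along x: [371.58609038 368.93974801 619.71351523 621.59563626] centre 512.6419480863541 slot/frame [387.04512022 398.03068109 605.35410033]
tool y yaw -6.353242961316158
cover far corners [[ 404.73069274 -218.39527246]
 [ 566.05629671 -236.40555685]] -6.370086360622529 [ 6.70145152 49.84301066]
```

The opening's centre is at about (490.3,-204.9) with yaw -7.4°, which puts the frame shift near +8 mm. I'm moving above it now with the near edge tilted 12° down.

Emit:
move_arm(deltas=[4, 14, -20, -0.0054, -0.0415, -0.018, 4, 15, -25, -0.0054, -0.0415, 0, 4, 15, -25, -0.0054, -0.0415, 0, 4, 15, -25, -0.0054, -0.0415, 0, 5, 14, -15, -0.0054, -0.0415, 0])

```text
t: 5.58
eef_pos: [497.8, -203.1, 127.9]
eef_rot: [2.239, 1.965, 0.207]
wrist_force: [1.1, 0.5, -4.2]
gripper_width: 9.0
grasp_force: 59.0
```

Emit:
move_arm(deltas=[0, 0, -5, 0, 0, 0, 0, 0, -3, 0, 0, 0, 0, 0, 0, 0, 0, 0, 0, 0, 0, 0, 0, 0])

```text
t: 5.92
eef_pos: [501.3, -207.2, 124.1]
eef_rot: [2.236, 1.961, 0.207]
wrist_force: [-0.6, 0.8, -2.5]
gripper_width: 8.9
grasp_force: 59.1
```

```bash
cat >> h.py <<'E'
O=np.array([490.3,-204.9]); A=np.radians(-7.39); U=np.array([np.cos(A),np.sin(A)]); V=np.array([-U[1],U[0]])
def cover(s=None):
    """edge a / edge b (lower) in box frame rel. opening centre & ledge: s,v,z ; tilt deg"""
    s=s or r.state(); R=Ro.from_rotvec(s["eef_rot"]).as_matrix(); p=np.array(s["eef_pos"])
    ex=R[:,1]*np.sign(R[0,1]); n=-R[:,2]; o=p-18.8*n; out=[]
    for k in(-83,83):
        q=o+k*ex; out.append([(q[:2]-O)@U,(q[:2]-O)@V,q[2]-55])
    th=np.degrees(np.arcsin(ex[2])); F=np.array(s["wrist_force"])
    print("t",round(s["t"],2),"a",np.round(out[0],1),"b",np.round(out[1],1),"tilt",round(th,2),"yaw",round(np.degrees(np.arctan2(ex[1],ex[0])),2),"roll",round(np.degrees(np.arcsin(-(R[2,0])*np.sign(R[0,1]))),2),"F s,v,z",np.round([F[:2]@U,F[:2]@V,F[2]],1),"M",np.round(s["moment"],2),"w",round(s["gripper_width"],1))
E
python3 - <<'E'
from h import *
cover(); b=r.read_camera("side"); a=r.read_camera("scene")
A_=cv2.resize(a[110:230,195:335],(700,600)); B_=cv2.resize(b[190:310,222:362],(700,600))
cv2.imwrite("pics/c1.png",cv2.resize(np.hstack([A_,B_]),(800,343)))
E
```

```text
t 5.92 a [-66.   -0.8  33.2] b [96.3 -1.1 68.2] tilt 12.15 yaw -7.49 roll 0.1 F s,v,z [-0.7  0.7 -2.5] M [ 0.04  0.3  -0.  ] w 8.9
```

View pics/c1.png

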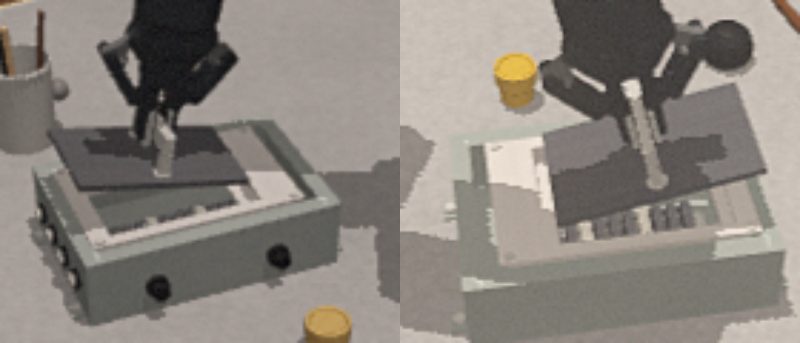

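The edge is over the opening behind the wide lip, tilted and level across. I'm lowering it to the ledge.

Emit:
move_arm(deltas=[-1, 1, -7, 0, 0, 0, 0, 0, -8, 0, 0, 0, 0, 0, -6, 0, 0, 0, 0, 0, -4, 0, 0, 0, 0, 0, 0, 0, 0, 0])

```text
t: 6.43
eef_pos: [497.2, -204.2, 95.6]
eef_rot: [2.241, 1.965, 0.205]
wrist_force: [0.4, 0.1, -2.6]
gripper_width: 8.7
grasp_force: 59.1
```

Emit:
move_arm(deltas=[0, 0, -2, 0, 0, 0, 0, 0, -1, 0, 0, 0, 0, 0, 0, 0, 0, 0, 0, 0, 0, 0, 0, 0])

```text
t: 6.77
eef_pos: [498.6, -204.9, 94.5]
eef_rot: [2.238, 1.963, 0.206]
wrist_force: [-0.3, 0.8, -3.6]
gripper_width: 9.0
grasp_force: 59.1
```

```bash
python3 -c "
from h import *
cover()"
```

```text
t 6.77 a [-69.    1.2   3.8] b [93.3  0.9 38.4] tilt 12.01 yaw -7.51 roll 0.01 F s,v,z [-0.4  0.8 -3.6] M [0.05 0.28 0.01] w 9.0
```

Emit:
move_arm(deltas=[-2, 0, 0, 0, 0, 0, -2.5, 0, 0, 0, 0, 0, -2.5, 0, 0, 0, 0, 0, -2, 0, 0, 0, 0, 0, -1, 0, 0, 0, 0, 0])

```text
t: 7.18
eef_pos: [488.0, -204.7, 94.3]
eef_rot: [2.239, 1.963, 0.206]
wrist_force: [-1.1, -0.1, -3.2]
gripper_width: 9.0
grasp_force: 59.1
```

```bash
python3 -c "
from h import *
cover()"
```

```text
t 7.18 a [-79.6   0.    3.7] b [82.8 -0.3 38.2] tilt 11.98 yaw -7.52 roll -0.0 F s,v,z [-1.  -0.3 -3.2] M [ 0.02  0.29 -0.01] w 9.0
```

Emit:
move_arm(deltas=[-1, 0.1, 0, 0, 0, 0, -1, 0.1, 0, 0, 0, 0, -0.5, 0.1, 0, 0, 0, 0, 0, 0, 0, 0, 0, 0])

```text
t: 7.52
eef_pos: [486.1, -204.6, 94.5]
eef_rot: [2.238, 1.963, 0.207]
wrist_force: [0.1, -0.3, -2.9]
gripper_width: 8.8
grasp_force: 59.1
```

Emit:
move_arm(deltas=[-1, 0.1, 0, 0, 0, 0, -1, 0.1, 0, 0, 0, 0, 0, 0, 0, 0, 0, 0, 0, 0, 0, 0, 0, 0])

```text
t: 7.85
eef_pos: [485.4, -204.5, 95.1]
eef_rot: [2.236, 1.962, 0.209]
wrist_force: [5.3, 0.9, -2.0]
gripper_width: 8.7
grasp_force: 59.0
```

```bash
python3 -c "
from h import *
cover()"
```

```text
t 7.85 a [-82.   -0.1   4.2] b [80.2 -0.4 39.2] tilt 12.17 yaw -7.47 roll -0.01 F s,v,z [ 5.1  1.6 -2. ] M [ 0.23 -0.88  0.14] w 8.7
```

The strip is felt at 5 N with edge a at -82 mm, which confirms the frame position. I'm pressing it back slowly and easing the edge down.

Emit:
move_arm(deltas=[-1, 0.1, -0.5, 0, 0, 0, -1.5, 0.2, -0.5, 0, 0, 0, -1.5, 0.2, -0.5, 0, 0, 0, -1.5, 0.2, -0.5, 0, 0, 0, -1.5, 0.2, 0, 0, 0, 0])

```text
t: 8.27
eef_pos: [480.0, -204.4, 94.1]
eef_rot: [2.233, 1.96, 0.211]
wrist_force: [7.2, 0.0, -1.4]
gripper_width: 8.9
grasp_force: 59.2
```

```bash
python3 -c "
from h import *
cover()"
```

```text
t 8.27 a [-87.4  -0.7   3. ] b [74.8 -0.9 38.5] tilt 12.35 yaw -7.44 roll 0.04 F s,v,z [ 7.1  1.  -1.4] M [ 0.2  -1.36  0.18] w 8.9
```

Emit:
move_arm(deltas=[-1.5, 0.3, -0.5, 0, 0, 0, -1.5, 0.3, -0.5, 0, 0, 0, -1.5, 0.3, -0.3, 0, 0, 0, -1, 0.3, 0, 0, 0, 0, 0, 0, 0, 0, 0, 0])

```text
t: 8.68
eef_pos: [475.2, -203.9, 93.5]
eef_rot: [2.232, 1.959, 0.211]
wrist_force: [6.3, -0.1, 0.3]
gripper_width: 9.0
grasp_force: 59.3
```

```bash
python3 -c "
from h import *
cover()"
```

```text
t 8.68 a [-92.1  -0.9   2.3] b [70.  -1.  38.1] tilt 12.45 yaw -7.43 roll 0.12 F s,v,z [6.2 0.7 0.3] M [-0.   -1.34  0.13] w 9.0
```

Emit:
move_arm(deltas=[-1.2, 0.4, 0, 0, 0, 0, -1, 0.3, 0, 0, 0, 0, 0.6, 0, -1.6, 0.0029, 0.0223, 0, 0.7, 0, -1.8, 0.0029, 0.0223, 0, 0.7, 0, -1.8, 0.0029, 0.0223, 0])

```text
t: 9.1
eef_pos: [475.2, -203.7, 88.2]
eef_rot: [2.273, 1.995, 0.146]
wrist_force: [8.1, -1.3, -1.5]
gripper_width: 8.8
grasp_force: 59.4
```

```bash
python3 -c "
from h import *
cover()"
```

```text
t 9.1 a [-94.4  -0.7   2.3] b [69.8 -0.9 27. ] tilt 8.55 yaw -7.45 roll 0.18 F s,v,z [ 8.2 -0.2 -1.5] M [-0.33 -1.5   0.18] w 8.8
```

Emit:
move_arm(deltas=[0.5, 0, -1.5, 0.0023, 0.0175, 0, 0.5, 0, -1.5, 0.0023, 0.0175, 0, 0.5, 0, -1.5, 0.0023, 0.0175, 0, 0.5, 0, -1.5, 0.0023, 0.0175, 0, 0.5, 0, -1.4, 0.0023, 0.0175, 0])

```text
t: 9.52
eef_pos: [478.1, -203.9, 80.6]
eef_rot: [2.324, 2.04, 0.058]
wrist_force: [7.1, -2.3, -1.7]
gripper_width: 8.5
grasp_force: 59.6
```

```bash
python3 -c "
from h import *
cover()"
```

```text
t 9.52 a [-93.9  -0.6   1.8] b [71.8 -0.8 12. ] tilt 3.52 yaw -7.46 roll 0.21 F s,v,z [ 7.3 -1.3 -1.7] M [-0.39 -1.45  0.2 ] w 8.5
```

Emit:
move_arm(deltas=[0.3, 0, -1.4, 0.002, 0.0152, 0, 0.3, 0, -1.4, 0.002, 0.0152, 0, 0.3, 0, -1.3, 0.002, 0.0152, 0, 0.3, 0, -1.3, 0.002, 0.0152, 0, 0, 0, 0, 0, 0, 0])

```text
t: 9.93
eef_pos: [479.7, -204.0, 74.9]
eef_rot: [2.359, 2.071, -0.004]
wrist_force: [7.8, -2.5, 1.1]
gripper_width: 8.7
grasp_force: 59.8
```

```bash
python3 -c "
from h import *
cover()"
```

```text
t 9.93 a [-93.7  -0.4   1. ] b [72.3 -0.6  1.1] tilt 0.01 yaw -7.46 roll 0.2 F s,v,z [ 8.1 -1.5  1.1] M [-0.43 -1.46  0.2 ] w 8.7
```

Emit:
move_arm(deltas=[0, 0, -0.4, 0, 0, 0, 0, 0, -0.4, 0, 0, 0, 0, 0, 0, 0, 0, 0])

```text
t: 10.18
eef_pos: [479.4, -203.9, 74.2]
eef_rot: [2.359, 2.07, -0.003]
wrist_force: [8.1, -2.2, -0.3]
gripper_width: 8.9
grasp_force: 59.7
```

```bash
python3 -c "
from h import *
cover()"
```

```text
t 10.18 a [-94.   -0.3   0.4] b [72.  -0.5  0.5] tilt 0.05 yaw -7.47 roll 0.19 F s,v,z [ 8.3 -1.1 -0.3] M [-0.35 -1.5   0.28] w 8.9
```

Emit:
move_arm(deltas=[0, 0, -0.5, 0, 0, 0, 0, 0, -0.5, 0, 0, 0, 0, 0, 0, 0, 0, 0])

```text
t: 10.43
eef_pos: [479.4, -204.0, 73.8]
eef_rot: [2.359, 2.07, -0.003]
wrist_force: [6.0, -1.5, 3.9]
gripper_width: 8.8
grasp_force: 60.4
```

```bash
python3 -c "
from h import *
cover()"
```

```text
t 10.43 a [-93.9  -0.4  -0.1] b [72.1 -0.7  0.1] tilt 0.08 yaw -7.47 roll 0.21 F s,v,z [ 6.2 -0.7  3.9] M [-0.2  -1.27  0.24] w 8.8
```

Fz has risen by about 7 N with the plate level at the ledge height, so it bears. I'm letting the strip carry it home now, with a light hold-down.

Emit:
move_arm(deltas=[0, 0, -0.3, 0, 0, 0, 1.2, -0.1, 0, 0, 0, 0, 1.6, -0.2, 0, 0, 0, 0, 1.6, -0.2, 0, 0, 0, 0, 1.6, -0.2, 0, 0, 0, 0])

```text
t: 10.85
eef_pos: [483.2, -204.4, 73.7]
eef_rot: [2.361, 2.071, -0.008]
wrist_force: [-1.0, -1.8, 12.1]
gripper_width: 9.0
grasp_force: 61.6
```

```bash
python3 -c "
from h import *
cover()"
```

```text
t 10.85 a [-90.2  -0.3   0.2] b [75.8 -0.6 -0.3] tilt -0.16 yaw -7.5 roll 0.25 F s,v,z [-0.8 -1.9 12.1] M [-0.05  0.14  0.26] w 9.0
```

Emit:
move_arm(deltas=[0, 0, 0.4, 0, 0, 0, 1.2, -0.1, 0.1, 0, 0, 0, 1.2, -0.2, 0, 0, 0, 0, 1, -0.1, 0, 0, 0, 0, 0, 0, 0, 0, 0, 0])

```text
t: 11.27
eef_pos: [486.5, -204.8, 73.8]
eef_rot: [2.362, 2.071, -0.008]
wrist_force: [0.9, -1.3, 8.1]
gripper_width: 8.7
grasp_force: 61.0
```

```bash
python3 -c "
from h import *
cover()"
```

```text
t 11.27 a [-86.9  -0.3   0.2] b [79.1 -0.6 -0.3] tilt -0.18 yaw -7.49 roll 0.24 F s,v,z [ 1.1 -1.2  8.1] M [-0.19 -0.23  0.29] w 8.7
```

Emit:
move_arm(deltas=[0, 0, 0.2, 0, 0, 0, 1, -0.1, 0.1, 0, 0, 0, 1, -0.1, 0, 0, 0, 0, 1, -0.1, 0, 0, 0, 0, 0, 0, 0, 0, 0, 0])

```text
t: 11.68
eef_pos: [489.0, -205.0, 73.8]
eef_rot: [-2.362, -2.071, 0.009]
wrist_force: [-0.1, -2.6, 7.1]
gripper_width: 8.7
grasp_force: 60.8
```

```bash
python3 -c "
from h import *
cover()"
```

```text
t 11.68 a [-84.4  -0.2   0.3] b [81.6 -0.5 -0.4] tilt -0.23 yaw -7.5 roll 0.25 F s,v,z [ 0.3 -2.6  7.1] M [-0.28 -0.24  0.33] w 8.7
```

Emit:
move_arm(deltas=[0.5, 0, 0.2, 0, 0, 0, 0.5, -0.1, 0.2, 0, 0, 0, 0.5, -0.1, 0, 0, 0, 0, 0, 0, 0, 0, 0, 0])

```text
t: 12.02
eef_pos: [489.2, -205.0, 73.8]
eef_rot: [-2.361, -2.07, 0.012]
wrist_force: [-2.1, -3.0, 8.0]
gripper_width: 9.1
grasp_force: 60.9
```

```bash
python3 -c "
from h import *
cover()"
```

```text
t 12.02 a [-84.2  -0.2   0.5] b [81.8 -0.5 -0.5] tilt -0.38 yaw -7.51 roll 0.25 F s,v,z [-1.7 -3.2  8. ] M [-0.33  0.23  0.27] w 9.1
```

Emit:
move_arm(deltas=[-0.7, 0.1, 0.3, 0, 0, 0, -0.3, 0, 0, 0, 0, 0, 0, 0, 0, 0, 0, 0])

```text
t: 12.27
eef_pos: [489.2, -205.0, 73.8]
eef_rot: [-2.362, -2.07, 0.009]
wrist_force: [0.5, -5.7, 5.9]
gripper_width: 8.9
grasp_force: 60.6
```

```bash
python3 -c "
from h import *
cover()"
```

```text
t 12.27 a [-84.2  -0.1   0.3] b [81.8 -0.5 -0.4] tilt -0.27 yaw -7.52 roll 0.22 F s,v,z [ 1.2 -5.6  5.9] M [-0.84 -0.35  0.39] w 8.9
```

Emit:
move_arm(deltas=[0, 0, 0, 0, 0, 0, 0, 0, 0, 0, 0, 0, 0, 0, 0, 0, 0, 0, 0, 0, 0, 0, 0, 0, 0, 0, 0, 0, 0, 0], grip=0.6, squeeze=20)

```text
t: 12.68
eef_pos: [487.2, -202.4, 71.8]
eef_rot: [-2.356, -2.066, 0.009]
wrist_force: [1.1, 0.1, -0.1]
gripper_width: 51.1
grasp_force: 0.0
```

```bash
python3 -c "
from h import *
cover()"
```

```text
t 12.68 a [-86.6   2.2  -1.2] b [79.4  1.9 -2.7] tilt -0.53 yaw -7.5 roll -0.04 F s,v,z [ 1.   0.2 -0.1] M [-0.04  0.03 -0.03] w 51.1
```

Emit:
move_arm(deltas=[0, 0, 10, 0, 0, 0, 0, 0, 25, 0, 0, 0, 0, 0, 35, 0, 0, 0, 0, 0, 40, 0, 0, 0, 0, -10, 40, 0, 0, 0])

```text
t: 13.1
eef_pos: [486.8, -211.2, 224.3]
eef_rot: [-2.354, -2.068, 0.008]
wrist_force: [0.5, -0.5, -0.4]
gripper_width: 51.1
grasp_force: 0.0
```

Emit:
move_arm(deltas=[0, -30, 10, 0, 0, 0, 0, -30, 0, 0, 0, 0, 0, -15, 0, 0, 0, 0, 0, 0, 0, 0, 0, 0, 0, 0, 0, 0, 0, 0])

```text
t: 13.52
eef_pos: [487.3, -287.9, 231.9]
eef_rot: [-2.358, -2.065, 0.008]
wrist_force: [-0.1, -0.3, 0.5]
gripper_width: 51.5
grasp_force: 0.0
```

```bash
python3 - <<'E'
from h import *
s=r.state(); im=r.read_camera("wrist"); np.save("w3.npy",np.r_[s["eef_pos"],s["eef_rot"]]); cv2.imwrite("pics/w3.png",im)
print(s["t"],s["eef_pos"]); C=cam("wrist",s)
print(proj(C,np.r_[O,55+6]).round(), proj(C,np.r_[O,73]).round())
b=r.read_camera("side"); cv2.imwrite("pics/side3.png",b)
cv2.imwrite("pics/w3v.png",np.hstack([im[:,90:490],cv2.resize(b[190:316,242:362],(400,420),interpolation=cv2.INTER_CUBIC)]))
E
```

```text
13.5167 [ 487.29307493 -287.85356614  231.88432682]
[[275.  90.]] [[275.  90.]]
```

View pics/w3v.png

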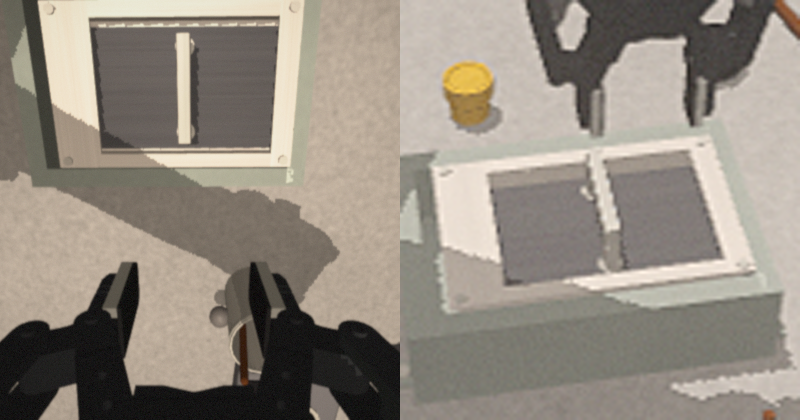

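The panel lies dark and flat inside the frame, under both lips. The bar is at about (183,33) to (183,143) in the left half. I'll check that it is centred.

```bash
python3 - <<'E'
from h import *
v=np.load("w3.npy"); C=cam("wrist",dict(eef_pos=v[:3],eef_rot=v[3:]))
l=lambda q,z: np.array([((p[:2]-O)@U,(p[:2]-O)@V) for p in ray(C,np.array(q)+[90,0],z)]).round(1)
print("bar",l([[183,33],[183,143.5]],101).tolist()); print("opening",l([[91,18],[280,20],[271,152],[102,152]],73).tolist())
g=cv2.cvtColor(cv2.imread("pics/w3.png"),6)
for y in(50,90,120): print(y,g[y,170:195].tolist(),g[y,260:292].tolist(),g[y,352:378].tolist())
E
```

```text
bar [[0.0, 38.7], [-1.1, -40.3]]
opening [[-73.0, 53.5], [74.9, 51.3], [75.1, -52.3], [-74.0, -52.0]]
50 [230, 228, 230, 229, 230, 230, 228, 230, 228, 229, 222, 175, 103, 66, 60, 57, 68, 90, 95, 98, 97, 95, 96, 96, 99] [101, 97, 101, 97, 99, 111, 158, 211, 225, 228, 228, 227, 225, 223, 220, 221, 223, 223, 214, 171, 126, 136, 136, 113, 79, 64, 61, 62, 73, 92, 98, 99] [95, 96, 97, 96, 98, 94, 96, 95, 100, 96, 97, 97, 90, 73, 82, 150, 216, 227, 228, 229, 228, 227, 228, 228, 228, 226]
90 [227, 230, 229, 230, 231, 232, 232, 231, 232, 230, 229, 229, 228, 230, 220, 161, 95, 62, 58, 59, 67, 89, 96, 96, 95] [99, 98, 99, 99, 98, 101, 115, 165, 215, 224, 225, 223, 222, 222, 220, 217, 218, 219, 216, 182, 111, 68, 63, 62, 64, 62, 63, 75, 95, 96, 99, 99] [96, 93, 96, 96, 96, 95, 97, 99, 96, 97, 94, 95, 135, 213, 228, 230, 229, 230, 231, 229, 231, 230, 228, 227, 230, 227]
120 [157, 170, 208, 216, 223, 229, 229, 231, 232, 232, 233, 233, 231, 230, 229, 229, 228, 218, 146, 78, 62, 60, 58, 70, 89] [99, 98, 98, 97, 99, 98, 95, 125, 193, 220, 224, 223, 222, 221, 219, 218, 219, 219, 217, 199, 132, 77, 63, 62, 63, 63, 64, 77, 94, 97, 99, 101] [94, 96, 96, 97, 99, 99, 95, 94, 89, 86, 131, 213, 232, 232, 233, 233, 231, 231, 230, 231, 230, 231, 231, 229, 230, 231]
```

```bash
python3 -c "
from h import *
print(r.sign_off())"
```

```text
the job is handed in; nothing more can be done
None
```

The cover panel is back in the junction box, flat on the ledges under both lips and centred in the frame to within about 1 mm by the last wrist picture. I let it go, moved the arm clear and handed the job in about 14 s into the 54 s allowed; the verdict is not shown to me.

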